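# Shut down the still's hot plate and raise its guard bar

## Robot

A 7-joint arm with a two-finger parallel gripper is mounted at the origin on the work surface. World frame = base frame: x ahead of the robot, y to its left, z up, the work surface at z = 0. Lengths are in m, angles in rad, forces in N, time in s.
With the tool pointing down it reaches from about 0.4 to 0.85 m from the base axis. Payload 10.4 kg.
Tool frame: the origin (TCP) lies on the centre line of the jaws, within the pads' length; the fingertips stand 8 mm ahead of it and the grasp point (between the pads) lies 11 mm behind it (r.finger_overhang is the distance from the TCP to the fingertips, in m); z points along the fingers, y is the line along which they close (so a half turn about z gives the same grasp; the last joint's range is limited). The gripper opens to 87 mm and grips with 3 to 60 N. Pads are 19 mm wide; open, the fingers measure 117 mm over their backs; the gripper's body (75 mm by 190 mm) begins 51 mm behind the grasp point.
Start: joints at [-1.3, 0.332, -0.065, 1.46, 0.022, 1.35, -0.088], TCP at [0.181, 0.598, 0.196] pointing down, gripper open.
Joint ranges: [-2.6, 2.6], [-0.5, 2.12], [-1.47, 1.34], [0.16, 2.42], [-1.27, 4.41], [0.06, 2.06], [-2.6, 2.6]. Speed limits (rad/s): [2.22, 2.22, 2.79, 2.79, 3.14, 3.14, 3.14].

## Interface

Orientations are given as a unit quaternion [x, y, z, w].
In Python, from bench import r, vision gives the robot as it stands.
- The arm moves only by the tool drive_tool, never from a script. Its argument "series" is a list of rows, each a list of 2 entries, a list of its own where there are three numbers: the shift along the world's x, y, z in cm, then the turn about the world's z in degrees. A call has exactly 10 rows; each row shifts and turns the commanded pose from where the row before left it; what a row does not reach is not made up. A row lasts 1/8 s, in which the tool goes at most 62.5 mm and 10.7 degrees, less where a joint would pass 70% of its speed; a pose out of reach is approached as far as the arm can. A call with a gripper value outside its range is refused whole. "hand" is the closure, from 0 (fully open) to 1 (shut), set as the call begins (left out, the last holds). The fingers move at their own pace and stop on an object; "newtons" is the grip in N (left out, the last holds). Time passes only in rows, so rows that do not move let the fingers close, or fill a call up. It gives the time, the measured TCP pose, the force, the opening and the grip force at its end, in the units of the state.
- r.read_state(): the state, without advancing time (a new reading comes with each control period).
- vision.camera(name): name is "scene" or "top" or "wrist"; returns a dict with "color" (480x640x3 uint8, red, green, blue), "intrinsics" (3x3 intrinsics, pixels), "k1" (the pictures are not rectified: a ray, as slopes to the right and down, at radius r is drawn at 1 + k1 r^2 times it, then the intrinsics apply), "R" (3x3) and "t" (3): a world point X has camera coordinates R X + t; the wrist camera has in their place "mount" (4x4, takes a point from camera to tool coordinates, whose origin is the TCP and whose axes are the flange's). Camera axes: x right, y down, z forward; pixel columns grow to the right and rows downward; lengths in m; the calibration is good to about 2 mm. A picture is of the moment at which its call begins: read the wrist's pose just before it. There is no depth.
- r.close_job(): hands the job in; it is judged then, once.
The state is a dict: "time": time; "joint_positions": joint angles; "joint_vel": joint speeds; "joint_torque": joint torques, N m; "ee_pos": TCP position; "eef_rot": TCP orientation; "ft_force": force on the tool from outside, world axes, zero at the start; "torque": the same for the moment, N m; "width": finger opening in m; "grip_force": force on a finger pad.
Only numpy, scipy, OpenCV 4.12 (cv2) and the standard library are available. Lean on these libraries where they do the work, as an engineer would, in place of code of your own. Each camera call takes 0.05 s, during which the arm holds its last target. There are 200 camera calls.

## Task

The distillation is over: first push the toggle lever on the switch box all the way over to off (away from the robot's side of the box), then push the hot plate's blue-gripped guard bar up from below, past its balance point, so that it tips back onto its stop and stays raised by itself. Push gently with shut fingertips only, without gripping or forcing anything, and leave the beaker on the plate and the tin, bottle and other glass standing where they are.

Things in the scene. Friction and masses are not known exactly. Their poses are not given: they have to be found in the camera images.
- hotplate: Low black hot plate with a steel top and ring-shaped element, fixed to the table: 220 (x) by 250 (y) by 60 high. Origin at the centre of its underside; its front, with a grey dial, faces its own -x; z up. Its place and yaw vary. A U-shaped steel guard bar is hinged to two posts (up to 115 high, y = +-131) at its back
- guard_hinge (a point): Point on the guard's hinge axis, midway between the posts: 85 behind the hot plate's origin (its +x) and 100 above the table. The hinge axis is the hot plate's y axis
- guard_bar (a point): Centre of the guard's cross-bar, parallel to the hot plate's y axis, 200 from the hinge axis. Its middle 160 wears a blue sleeve, 20 diameter; the rest and the two side arms (y = +-150) are 12 diameter. Down, it is 169 above the table, 103 in front of the hot plate's origin, so above the plate's front edge. Push it up from below with fingers slanted forward under the sleeve, in an arc about the hinge
- guard (a joint): Guard angle in rad: 0 is down, growing as the bar rises; the arms (towards the hot plate's -x) then slope up by 0.35 + this angle from level. The stop is at 1.30 (just past upright). Counterweights behind the hinge make it balance at about 0.55: below that it sinks back, beyond it tips slowly by itself onto the stop (damped hinge). Lifting at the bar takes 1 to 4 N
- switch_tip (a point): Centre of the red ball (26 diameter) on the end of the toggle lever. The lever is 80 long from its pivot, 22 above the table, to the ball's centre; the ball stands about 92 above the table at both ends of its swing and 102 midway
- switch_base: Grey switch box, 70 (x) by 50 (y) by 25 high, fixed to the table; origin at the centre of its underside, straight below the lever's pivot. The lever swings in its x-z plane. It stands to the left or right of the hot plate (the other side has the tin); place and yaw vary
- switch (a joint): Angle of the toggle lever in rad: 0 is on (leaning to the box's -x, its side towards the robot), 1.0 is off (leaning to the box's +x). It stays where it is left; pushing the ball takes about 1 N
- beaker_mid (a point): Centre (31 above its underside) of the small glass beaker, 54 diameter by 62 high, standing loose on the hot plate's top; to be left there
- herb_tin: Loose green tin, 72 diameter by 85 high, on the side of the hot plate where the switch box is not; origin at the centre of its underside; bystander
- amber_bottle: Loose amber bottle, 56 diameter by 130 high, origin at the centre of its underside; bystander
- spare_beaker: Loose empty beaker, 68 diameter by 80 high, origin at the centre of its underside; bystander
Things that resemble listed ones, but are neither listed nor needed, are in the scene too. What is shaped like the switch_base but pink or purple is not meant.

How it is judged:
By the outcome, as a careful person would: the job done as asked, in the order asked, and still so for the second after the job is handed in, with the robot touching nothing.
It also fails if it takes over 64 s, if anything falls off the work surface, if the arm or the gripper's body presses on something with over 40 N, if the wrist force passes 120 N, or if a joint passes its speed limit or range.

## Working session

There is one attempt and no reset: what is moved stays moved. The work goes in short steps, Python scripts to look and compute and a tool call to move; the robot and the scene stay as the last step left them, time stands still between calls to the robot, and variables do not carry over. Pictures are saved under pics/ and viewed, at most 10 in all, crops included, and the job is handed in when it is done.

Besides the shell and the picture viewer there is one more tool, called in YAML: its name, and indented under it one key for each argument. drive_tool: Moves the arm, as the interface text tells. Its arguments: {"type":"object","properties":{"series":{"type":"array"},"hand":{"type":"number"},"newtons":{"type":"number"}},"required":["series"]}

```bash
mkdir -p pics
cat > h.py <<'E'
import numpy as np,cv2,pickle
def save(n):
    from bench import r,vision
    s=r.read_state(); c=vision.camera(n); c['state']=s
    pickle.dump(c,open(f'pics/{n}.pkl','wb'))
    cv2.imwrite(f'pics/{n}_{s["time"]:.2f}.png',c['color'][:,:,::-1]); return c
def ray(c,u,v):
    K=np.array(c['intrinsics']);k=c['k1']
    d=np.array([(u-K[0,2])/K[0,0],(v-K[1,2])/K[1,1]]);x=d.copy()
    for _ in range(30): x=d/(1+k*(x@x))
    R=np.array(c['R']);t=np.array(c['t'])
    return -R.T@t, R.T@np.array([x[0],x[1],1])
def atz(c,u,v,z):
    o,d=ray(c,u,v); return o+d*(z-o[2])/d[2]
def proj(c,X):
    K=np.array(c['intrinsics']);p=np.array(c['R'])@np.array(X)+np.array(c['t'])
    x=p[:2]/p[2];x=x*(1+c['k1']*(x@x));return K[0,0]*x[0]+K[0,2],K[1,1]*x[1]+K[1,2]
def load(n): return pickle.load(open(f'pics/{n}.pkl','rb'))
E
python3 - <<'E'
from h import *
for n in('scene','top'):
    c=save(n);print(n,-np.array(c['R']).T@np.array(c['t']),c['k1'])
print(c['state'])
E
ls pics
```

```text
scene [ 0.97406013 -0.74822643  0.81157123] -0.06301602288955013
top [ 0.31513399 -0.02136631  1.3951642 ] -0.17405685856956282
{'time': 0.05, 'joint_positions': array([-1.29956754,  0.33287187, -0.06466882,  1.46091555,  0.02160691,
        1.34992435, -0.08850467]), 'joint_vel': array([-0.00016659,  0.00012104, -0.00075524, -0.00059765,  0.00018486,
       -0.00209959, -0.0010006 ]), 'joint_torque': array([ 3.22924541e-03, -6.25173712e+01,  2.58396036e-02, -3.91129017e+01,
       -6.14441559e-02,  3.72791395e-02,  5.20286858e-05]), 'ee_pos': array([0.18091772, 0.59780079, 0.1948662 ]), 'eef_rot': array([ 1.46392456e-01,  9.89226335e-01, -7.09058278e-04, -6.28885560e-05]), 'ft_force': array([ 0.41589809, -0.05997558,  0.01913741]), 'torque': array([-0.00374889, -0.03248498, -0.0070782 ]), 'grip_force': 0.0, 'width': 0.0870155336367609}
scene.pkl
scene_0.00.png
top.pkl
top_0.05.png
```

View pics/scene_0.00.png

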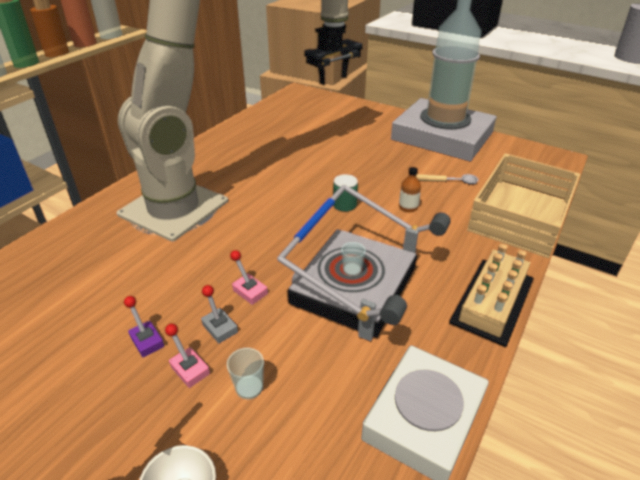

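View pics/top_0.05.png

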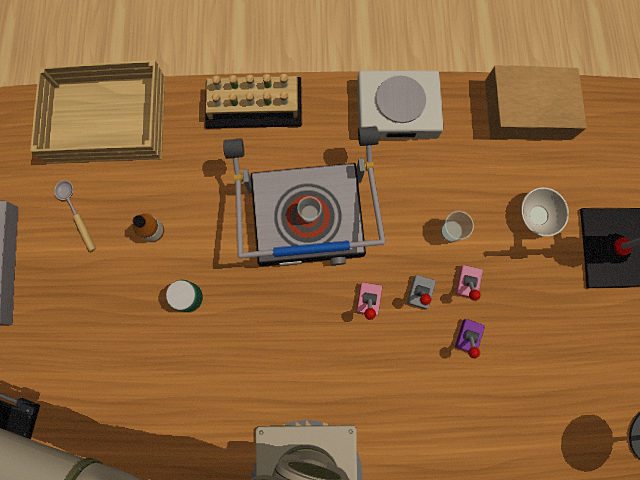

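The top view shows the grey switch box at about (421,292) with its ball at (426,299). Pink decoys stand on either side, the hot plate is at about (307,213) with the blue bar at (311,248), the tin at (183,296), the bottle at (148,228) and the spare beaker at (457,227).

Run:
```python
from h import *
c=load('top');s=load('scene')
a=cv2.resize(c['color'][255:345,340:500],None,fx=5,fy=5,interpolation=3)[:,:,::-1]
cv2.imwrite('pics/ct.png',a)
b=cv2.resize(s['color'][180:345,180:400],None,fx=3.6,fy=3.6,interpolation=3)[:,:,::-1]
cv2.imwrite('pics/cs.png',b)
```

```text
(no output)
```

View pics/ct.png

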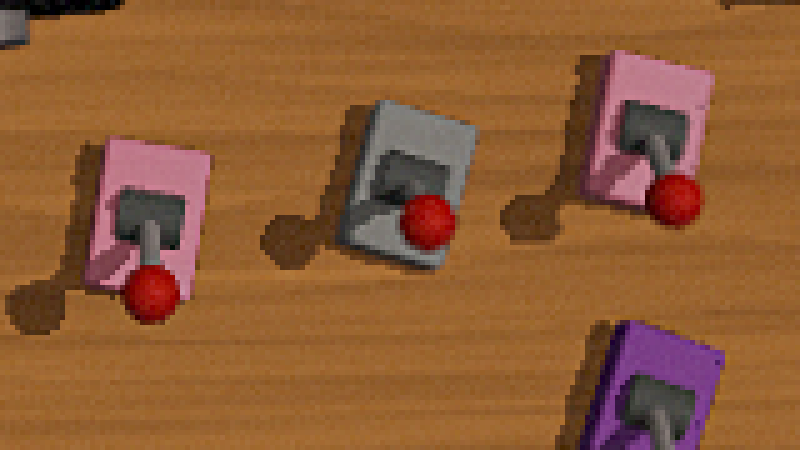

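View pics/cs.png

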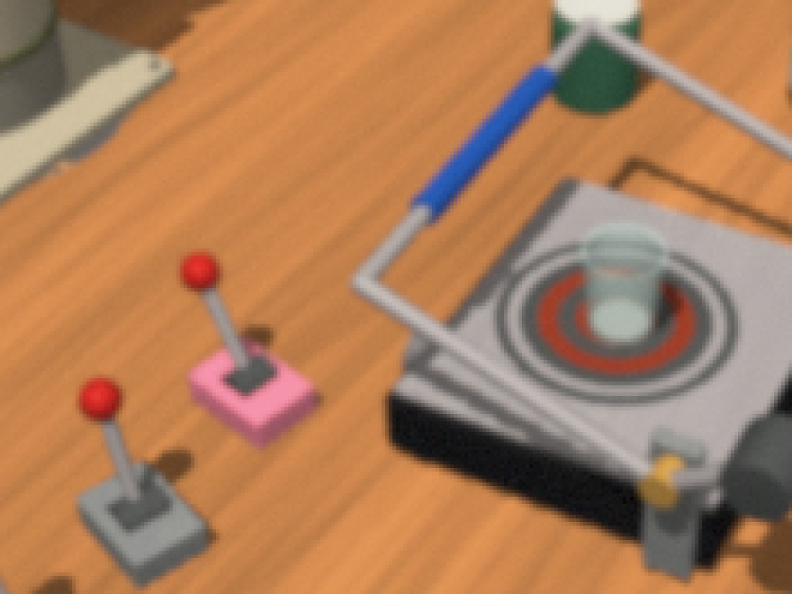

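Run:
```python
from h import *
from scipy.optimize import least_squares
c=load('top');s=load('scene')
def tri(a,b):
    o1,d1=ray(c,*a);o2,d2=ray(s,*b)
    A=np.c_[d1,-d2];k=np.linalg.lstsq(A,o2-o1,rcond=None)[0]
    p,q=o1+k[0]*d1,o2+k[1]*d2; return (p+q)/2,np.linalg.norm(p-q)
print('ball',tri((425.2,298.9),(207.4,290.5)))
L=tri((274,251),(332.5,200));Rr=tri((349,245),(298.9,238.3));print('bar',L,Rr)
f=lambda u,v:(340+u/5-.4,255+v/5-.4)
BL,BR,FR=[atz(c,*f(*p),.025) for p in((382,100),(478,128),(438,268))]
x=BR-FR;y=BL-BR;print('box ctr',(BL+FR)/2,np.linalg.norm(x),np.linalg.norm(y),np.degrees([np.arctan2(x[1],x[0]),np.arctan2(y[1],y[0])]))
# hotplate top corners
for p in((252,172),(358,164),(364,257),(259,266)):print('hp',atz(c,*p,.06))
for n,p,z in(('tin',(183,295),.085),('spare',(459,221),.08),('beaker',(309,208),.122)):print(n,atz(c,*p,z))
```

```text
ball (array([ 0.39684881, -0.26822036,  0.0995354 ]), np.float64(0.0010365385275392233))
bar (array([0.49905332, 0.0592276 , 0.17325987]), np.float64(0.005138844299584711)) (array([ 0.50997429, -0.09735992,  0.1700219 ]), np.float64(0.005693123883852502))
box ctr [ 0.41889068 -0.27502229  0.025     ] 0.0683078071286364 0.04694688068747841 [-18.30088968  72.70694871]
hp [0.70109152 0.11574978 0.06      ]
hp [ 0.71640444 -0.13217922  0.06      ]
hp [ 0.49688867 -0.13961016  0.06      ]
hp [0.47987228 0.09935607 0.06      ]
tin [0.41386498 0.267782   0.085     ]
spare [ 0.57356377 -0.35809106  0.08      ]
beaker [ 0.5988798  -0.01638097  0.122     ]
```

The grey switch box has yaw of about −18°, with the ball at (0.397, −0.268, 0.099). The guard bar's centre is at about (0.505, −0.019, 0.17) and the plate's yaw is about +4°. The tool's yaw already suits the switch, so I'm shutting the fingers and crossing high over the guard.

drive_tool:
  series:
    - [[2,-2,2],0]
    - [[4,-4,2],0]
    - [[4,-4,2],0]
    - [[4,-4,2],0]
    - [[4,-4,2],0]
    - [[4,-4,2],0]
    - [[4,-4,0.5],0]
    - [[4,-4,0],0]
    - [[4,-4,0],0]
    - [[3,-6,0],0]
  hand: 1
  newtons: 5

```text
time: 1.35
ee_pos: [0.5498, 0.2016, 0.3197]
eef_rot: [0.146, 0.989, -0.0, -0.0]
ft_force: [1.3, 1.0, -0.8]
width: 0.0018
grip_force: 0.0
```

drive_tool:
  series:
    - [[0,-5,0],0]
    - [[0,-5,0],0]
    - [[0,-5,0],0]
    - [[0,-5,0],0]
    - [[-2,-5,0],0]
    - [[-3,-5,0],0]
    - [[-3.5,-5,0],0]
    - [[-3.5,-5,0],0]
    - [[-4,-5,0],0]
    - [[-3.5,-0.4,0],0]

```text
time: 2.6
ee_pos: [0.3524, -0.2535, 0.3204]
eef_rot: [0.149, 0.989, -0.0, -0.0]
ft_force: [0.5, 1.0, 0.0]
width: 0.0006
grip_force: 0.0
```

drive_tool:
  series:
    - [[0,0,-3],0]
    - [[0,0,-3],0]
    - [[0,0,-3],0]
    - [[0,0,-3],0]
    - [[0,0,-3],0]
    - [[0,0,-3],0]
    - [[0,0,-2],0]
    - [[0,0,-2],0]
    - [[0,0,-1],0]
    - [[0,0,0],0]

```text
time: 3.85
ee_pos: [0.3545, -0.2504, 0.0904]
eef_rot: [0.146, 0.989, 0.0, -0.001]
ft_force: [-0.3, 0.0, -0.9]
width: 0.0003
grip_force: 0.0
```

Run:
```python
from h import *
s=save('scene');print(s['state']['ee_pos'],s['state']['ft_force'])
b=cv2.resize(s['color'][180:380,100:360],None,fx=3,fy=3,interpolation=3)[:,:,::-1]
cv2.imwrite('pics/cs2.png',b)
```

```text
[ 0.3544962  -0.25037028  0.09039014] [-0.33293488  0.01948342 -0.89768748]
```

View pics/cs2.png

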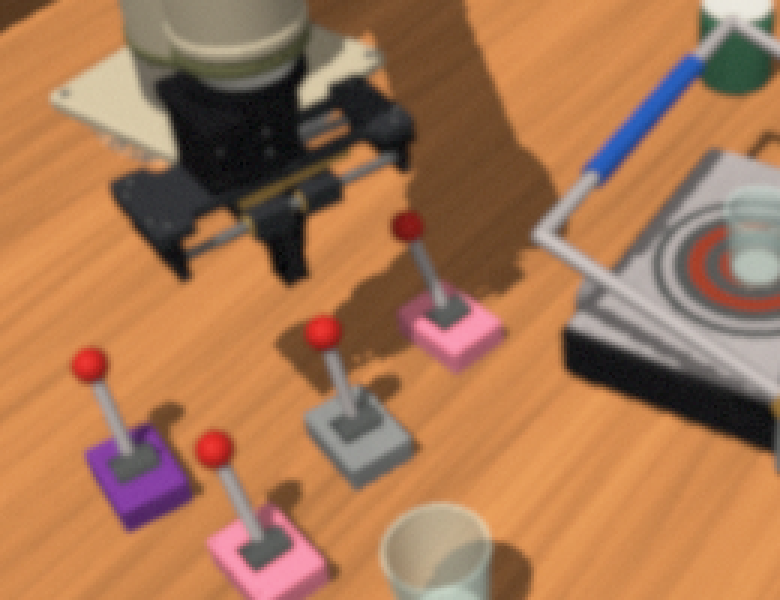

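The shut fingertips hang just on the robot side of the grey switch's ball, at about (325,333) in the crop, with nothing touching them. Next I push slowly.

drive_tool:
  series:
    - [[1.2,-0.45,0],0]
    - [[0.8,-0.3,0],0]
    - [[0.8,-0.3,0],0]
    - [[0.8,-0.3,0],0]
    - [[0.8,-0.3,0],0]
    - [[0.8,-0.3,0],0]
    - [[0.8,-0.28,0],0]
    - [[0.8,-0.26,0],0]
    - [[0.8,-0.26,0],0]
    - [[0.4,-0.15,0],0]

```text
time: 5.15
ee_pos: [0.4354, -0.2796, 0.0906]
eef_rot: [0.146, 0.989, -0.0, -0.0]
ft_force: [-1.0, 0.8, 1.4]
width: 0.0004
grip_force: 0.0
```

Run:
```python
from h import *
s=save('scene');print(s['state']['ee_pos'],s['state']['ft_force'])
b=cv2.resize(s['color'][180:380,100:360],None,fx=3,fy=3,interpolation=3)[:,:,::-1]
cv2.imwrite('pics/cs3.png',b)
```

```text
[ 0.43537224 -0.27961126  0.09062907] [-0.96034107  0.83663154  1.38253927]
```

View pics/cs3.png

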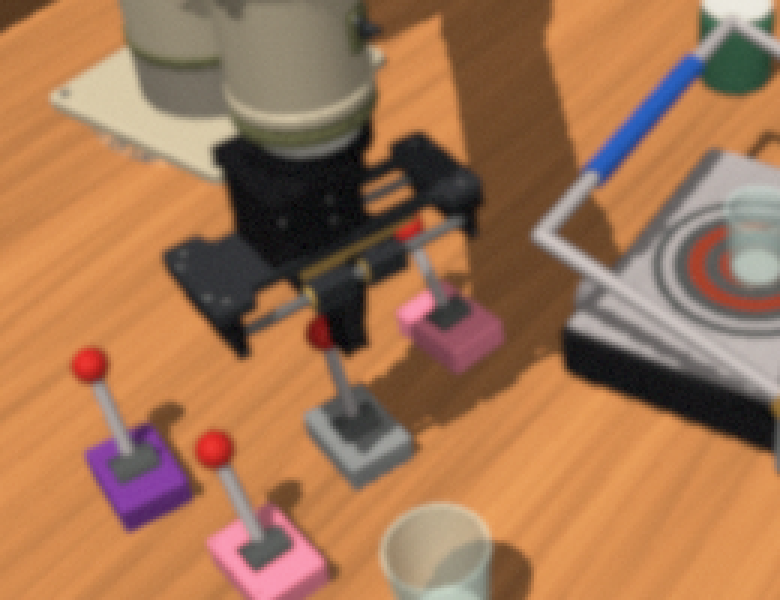

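Run:
```python
from h import *
s=load('scene');c=save('top')
def cr(p):return (p[0]-100)*3,(p[1]-180)*3
for X in([.4354,-.2796,.0826],[.4354,-.2796,.11],[.397,-.268,.0995],[.419,-.275,.025],[.455,-.287,.092]):print(X,cr(proj(s,X)),proj(c,X))
b=np.vstack([cv2.resize(c['color'][240:320,350:480],None,fx=5,fy=5,interpolation=3)])[:,:,::-1]
cv2.imwrite('pics/ct3.png',b)
```

```text
[0.4354, -0.2796, 0.0826] (np.float64(355.91048672605825), np.float64(380.6983607302716)) (np.float64(427.9857993333171), np.float64(281.90136771077255))
[0.4354, -0.2796, 0.11] (np.float64(350.5183152892773), np.float64(352.4802687383984)) (np.float64(430.37001578194673), np.float64(280.7125633535787))
[0.397, -0.268, 0.0995] (np.float64(321.824942393961), np.float64(331.49787457946906)) (np.float64(424.92047637406495), np.float64(298.6740386780293))
[0.419, -0.275, 0.025] (np.float64(353.4797327661784), np.float64(423.2997627272413)) (np.float64(421.59042727345377), np.float64(291.3101885569197))
[0.455, -0.287, 0.092] (np.float64(368.8808009787085), np.float64(389.4127310746344)) (np.float64(431.71707252691283), np.float64(272.65755573090144))
```

View pics/ct3.png

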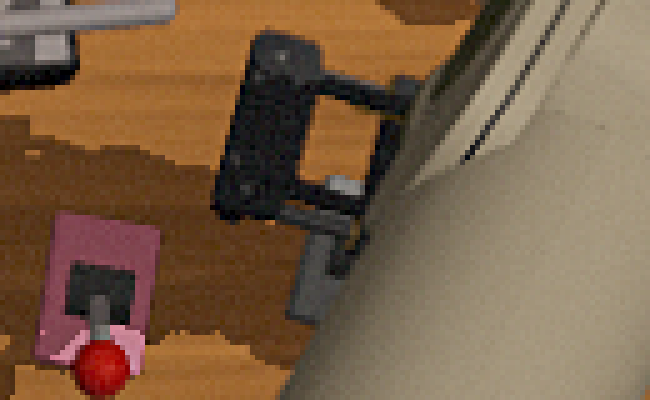

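Run:
```python
from h import *
s=load('scene');w=save('wrist')
M=np.array(w['mount']);Mi=np.linalg.inv(M);st=w['state']
from scipy.spatial.transform import Rotation as Ro
Rt=Ro.from_quat(st['eef_rot']).as_matrix();T=np.eye(4);T[:3,:3]=Rt;T[:3,3]=st['ee_pos']
E_=np.linalg.inv(T@M);w['R']=E_[:3,:3];w['t']=E_[:3,3]
print(M.round(3))
wi=w['color'].copy();si=cv2.resize(s['color'][240:330,180:240],None,fx=6.667,fy=6.667,interpolation=3)
tip=st['ee_pos']+[0,0,-.008]
for X,col in((tip,(0,255,0)),(tip+[0,0,.05],(0,255,255)),(np.array([.397,-.268,.0995]),(255,255,0))):
    p=proj(w,X);print(p);cv2.drawMarker(wi,tuple(int(v) for v in p),col,0,16,2)
    q=proj(s,X);cv2.drawMarker(si,(int((q[0]-180)*6.667),int((q[1]-240)*6.667)),col,0,16,2)
o=np.zeros((600,800,3),np.uint8);o[:,400:]=si[:600,:400];o[:300,:400]=cv2.resize(wi,(400,300))
o[300:,:400]=cv2.resize(wi[280:480,190:456],(400,300))
cv2.imwrite('pics/comp.png',o[:,:,::-1])
```

```text
[[-0.    -0.962 -0.274  0.074]
 [ 1.    -0.     0.001 -0.   ]
 [-0.001 -0.274  0.962 -0.189]
 [ 0.     0.     0.     1.   ]]
(np.float64(321.56992827289645), np.float64(263.71877493762406))
(np.float64(321.57007553179045), np.float64(303.59155221367837))
(np.float64(321.6504528049014), np.float64(201.08531432395654))
```

View pics/comp.png

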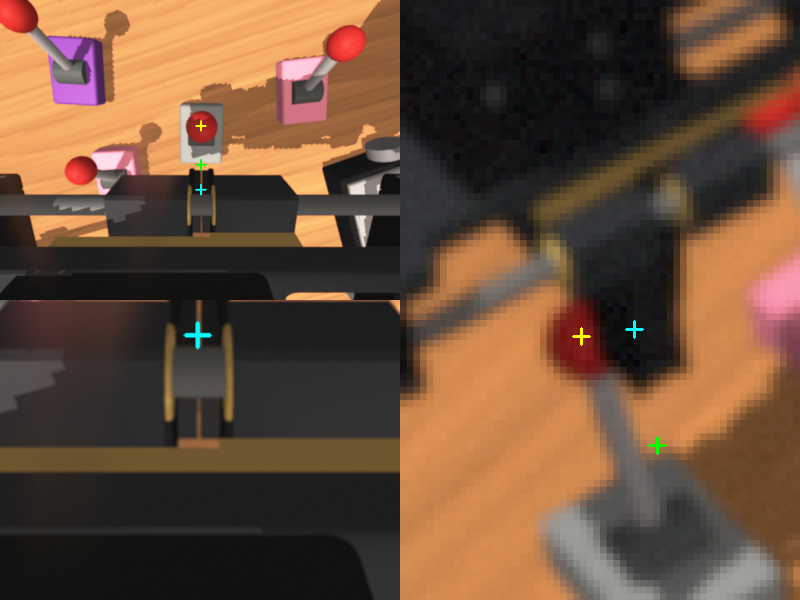

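Run:
```python
from h import *
from bench import r
s=load('scene');w=load('wrist');st=w['state']
print(r.finger_overhang,st['ee_pos'],st['ft_force'])
from scipy.spatial.transform import Rotation as Ro
T=np.eye(4);T[:3,:3]=Ro.from_quat(st['eef_rot']).as_matrix();T[:3,3]=st['ee_pos']
E_=np.linalg.inv(T@np.array(w['mount']));w['R']=E_[:3,:3];w['t']=E_[:3,3]
for v in(266,270,274):
  o1,d1=ray(w,321.6,v);o2,d2=ray(s,216,297.7)
  k=np.linalg.lstsq(np.c_[d1,-d2],o2-o1,rcond=None)[0];print(v,o1+k[0]*d1,o2+k[1]*d2)
print([ (lambda p:((p[0]-100)*3,(p[1]-180)*3))(proj(s,[.3545,-.2504,z])) for z in(.0824,.1,.11)])
```

```text
0.008 [ 0.43517386 -0.27959912  0.09062357] [-0.4131759   1.0204934   0.44934656]
266 [ 0.42882434 -0.27766063  0.103517  ] [ 0.42946952 -0.27671651  0.10364951]
270 [ 0.43034467 -0.278121    0.10508837] [ 0.43062133 -0.27771376  0.10514677]
274 [ 0.43184572 -0.27857552  0.10664681] [ 0.43176119 -0.27870066  0.10662849]
[(np.float64(297.8659641613008), np.float64(311.30368124910706)), (np.float64(294.00902891038044), np.float64(293.47516517580397)), (np.float64(291.78406149847336), np.float64(283.17381223585005))]
```

The fingertips are about 26 mm higher than stated: the tip sits at roughly TCP z + 0.017, found by triangulating it in two views. They passed over the ball, which has not moved. I'll lift, go back and repeat lower.

drive_tool:
  series:
    - [[0,0,3],0]
    - [[0,0,2],0]
    - [[-2,0.7,0],0]
    - [[-3,1.1,0],0]
    - [[-3,1.0,0],0]
    - [[-0.5,0.1,-1.5],0]
    - [[0,0,-2],0]
    - [[0,0,-2],0]
    - [[0,0,-1.5],0]
    - [[0,0,-0.7],0]

```text
time: 6.55
ee_pos: [0.3495, -0.2505, 0.0626]
eef_rot: [0.146, 0.989, -0.0, -0.001]
ft_force: [-0.1, 0.8, 0.5]
width: 0.0004
grip_force: 0.0
```

drive_tool:
  series:
    - [[1.3,-0.45,0],0]
    - [[0.9,-0.3,0],0]
    - [[0.8,-0.3,0],0]
    - [[0.8,-0.3,0],0]
    - [[0.8,-0.3,0],0]
    - [[0.8,-0.3,0],0]
    - [[0.8,-0.28,0],0]
    - [[0.8,-0.26,0],0]
    - [[0.8,-0.26,0],0]
    - [[0.4,-0.15,0],0]

```text
time: 7.8
ee_pos: [0.4322, -0.2796, 0.0635]
eef_rot: [0.146, 0.989, -0.0, -0.0]
ft_force: [-0.6, 1.8, -0.5]
width: 0.0002
grip_force: 0.6
```

Run:
```python
from h import *
s=save('scene');c=save('top');print(s['state']['ee_pos'],s['state']['ft_force'])
def reds(im,x0,x1,y0,y1):
    a=im[y0:y1,x0:x1].astype(int);m=((a[...,0]>90)&(a[...,1]<50)&(a[...,2]<60)).astype(np.uint8)
    n,_,st,ce=cv2.connectedComponentsWithStats(m);return [(st[i,4],(ce[i]+[x0,y0]).round(1)) for i in range(1,n) if st[i,4]>8]
print(reds(s['color'],100,270,230,350))
print(proj(s,[.4568,-.2868,.092]),proj(s,[.397,-.268,.0995]))
```

```text
[ 0.43224873 -0.27955748  0.06352479] [-0.58294816  1.78777975 -0.51111284]
[(np.int32(30), array([234., 255.])), (np.int32(66), array([130.2, 301.8])), (np.int32(109), array([222.8, 308.2])), (np.int32(77), array([171.5, 329.9]))]
(np.float64(223.7089177111898), np.float64(310.0979934768295)) (np.float64(207.274980797987), np.float64(290.4992915264897))
```

drive_tool:
  series:
    - [[0.1,-0.03,0],0]
    - [[0.1,-0.03,0],0]
    - [[0.1,-0.03,0],0]
    - [[0.1,-0.03,0],0]
    - [[0,0,0],0]
    - [[0,0,0],0]
    - [[0,0,0],0]
    - [[0,0,0],0]
    - [[0,0,0],0]
    - [[0,0,0],0]

```text
time: 9.15
ee_pos: [0.4358, -0.2806, 0.0636]
eef_rot: [0.146, 0.989, 0.0, -0.0]
ft_force: [-3.2, 0.9, -0.4]
width: 0.0006
grip_force: 1.2
```

```bash
cat >> h.py <<'E'
def reds(im,x0=100,x1=270,y0=230,y1=350):
    a=im[y0:y1,x0:x1].astype(int);m=((a[...,0]>90)&(a[...,1]<50)&(a[...,2]<60)).astype(np.uint8)
    n,_,st,ce=cv2.connectedComponentsWithStats(m);return [(st[i,4],(ce[i]+[x0,y0]).round(1)) for i in range(1,n) if st[i,4]>8]
E
python3 -c "
from h import *
s=save('scene');print(s['state']['ee_pos'],s['state']['ft_force'],reds(s['color'])[2])"
```

```text
[ 0.43578996 -0.28060218  0.06361113] [-3.18490082  0.93807471 -0.37856446] (np.int32(111), array([223.8, 309.9]))
```

drive_tool:
  series:
    - [[0.1,-0.03,0],0]
    - [[0.1,-0.03,0],0]
    - [[0,0,0],0]
    - [[0,0,0],0]
    - [[0,0,0],0]
    - [[0,0,0],0]
    - [[0,0,0],0]
    - [[0,0,0],0]
    - [[0,0,0],0]
    - [[0,0,0],0]

```text
time: 10.45
ee_pos: [0.4361, -0.2807, 0.0633]
eef_rot: [0.147, 0.989, 0.001, -0.002]
ft_force: [-9.8, 4.2, 5.9]
width: 0.0009
grip_force: 5.2
```

```bash
python3 -c "
from h import *
s=save('scene');print(s['state']['ee_pos'],s['state']['ft_force'],reds(s['color'])[2])"
```

```text
[ 0.43612004 -0.28071494  0.06332805] [-9.76426047  4.15111227  5.90330519] (np.int32(114), array([223.7, 310. ]))
```

The lever is against its off stop: the ball no longer moves as the force rises, and its pixel matches the predicted off position. I'm backing off and rising, then going in front of the guard bar with the yaw turned to +21°.

drive_tool:
  series:
    - [[-1.5,0.5,0],0]
    - [[-2,0.7,0],0]
    - [[0,0,3],0]
    - [[0,0,4],0]
    - [[0,0,4],0]
    - [[0,0,4],0]
    - [[0,0,4],0]
    - [[0,3,0],5]
    - [[0,5,0],8]
    - [[1,5,0],8]

```text
time: 11.75
ee_pos: [0.4134, -0.1382, 0.2545]
eef_rot: [-0.038, 0.999, 0.0, 0.002]
ft_force: [0.5, -0.4, 0.1]
width: 0.0002
grip_force: 0.0
```

```bash
python3 -c "
from h import *
s=save('scene');print(s['state']['ee_pos'],s['state']['eef_rot'],s['state']['ft_force'],reds(s['color']))"
```

```text
[ 0.4133582  -0.13823181  0.25452432] [-3.79780859e-02  9.99277320e-01  3.08722135e-04  1.55182928e-03] [ 0.53425012 -0.39116997  0.05324661] [(np.int32(47), array([235.3, 255.9])), (np.int32(62), array([130.4, 301.9])), (np.int32(70), array([224. , 310.2])), (np.int32(76), array([171.5, 329.8]))]
```

drive_tool:
  series:
    - [[0.5,4,0],0]
    - [[0.5,4,0],0]
    - [[0.5,3.6,0],0]
    - [[0.5,0,-2],0]
    - [[0,0,-3],0]
    - [[0,0,-3],0]
    - [[0,0,-2.5],0]
    - [[0,0,-1.3],0]
    - [[1,0,0],0]
    - [[0.5,0,0],0]

```text
time: 13.05
ee_pos: [0.4495, -0.0232, 0.1368]
eef_rot: [-0.036, 0.999, 0.0, 0.001]
ft_force: [-0.7, -0.2, 0.2]
width: 0.0006
grip_force: 0.0
```

Run:
```python
from h import *
s=save('scene');print(s['state']['ee_pos'],s['state']['ft_force'])
b=cv2.resize(s['color'][150:290,240:430],None,fx=4.2,fy=4.2,interpolation=3)[:,:,::-1]
cv2.imwrite('pics/g1.png',b)
```

```text
[ 0.44950634 -0.02316711  0.1367659 ] [-0.68537807 -0.23892598  0.15688096]
```

View pics/g1.png

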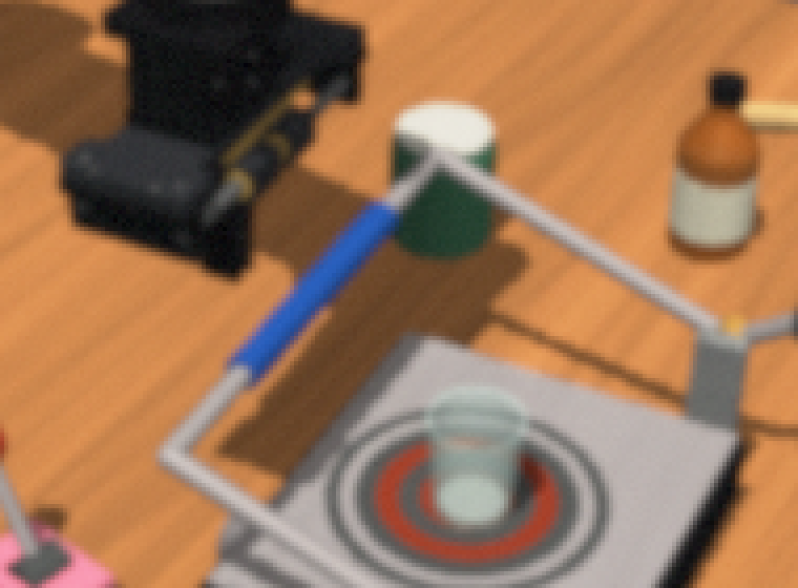

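Run:
```python
from h import *
s=load('scene')
cr=lambda p:((p[0]-240)*4.2,(p[1]-150)*4.2)
for X in([.4495,-.0232,.1288],[.4495,-.0232,.155],[.4495,-.0232,.2],[.4575,-.118,.2],[.4575,-.118,.18],[.4945,-.023,.169],[.505,-.019,.169]):print(X,np.round(cr(proj(s,X))))
# earlier comp: flange at tool (-y .095)
print((np.array(proj(s,[.4352-.0275,-.2796-.091,.16]))-[180,240])*6.667+[400,0])
print((np.array(proj(s,[.4352-.0275,-.2796-.091,.14]))-[180,240])*6.667+[400,0])
```

```text
[0.4495, -0.0232, 0.1288] [229. 322.]
[0.4495, -0.0232, 0.155] [227. 284.]
[0.4495, -0.0232, 0.2] [224. 215.]
[0.4575, -0.118, 0.2] [130. 312.]
[0.4575, -0.118, 0.18] [132. 343.]
[0.4945, -0.023, 0.169] [296. 289.]
[0.505, -0.019, 0.169] [317. 291.]
[328.09159178 417.29613469]
[342.00305577 466.7144352 ]
```

The fingertips hang at about (240,275) in the crop, in front of the sleeve whose centre is at (317,291), with the tip slightly below it. I'll go a little lower, make contact, then lift along the arc while leaning slightly into the bar.

drive_tool:
  series:
    - [[0.8,0,-0.6],0]
    - [[0.9,0.1,0],0]
    - [[0.8,0.1,0],0]
    - [[0.6,0,0],0]
    - [[0.3,0,0],0]
    - [[0.3,0,0.2],0]
    - [[0.35,0,0.5],0]
    - [[0.3,0,0.6],0]
    - [[0.35,0,0.6],0]
    - [[0.3,0,0.6],0]

```text
time: 14.35
ee_pos: [0.4926, -0.0206, 0.1535]
eef_rot: [-0.037, 0.999, 0.001, -0.006]
ft_force: [-24.1, 3.6, 10.8]
width: 0.0004
grip_force: 12.2
```

```bash
cat >> h.py <<'E'
def blue(im):
    a=im.astype(int);m=((a[...,2]>110)&(a[...,0]<70)&(a[...,1]<110)&(a[...,2]-a[...,0]>80));m[:, :230]=0;m[:,470:]=0
    n,_,st,ce=cv2.connectedComponentsWithStats(m.astype(np.uint8));i=1+np.argmax(st[1:,4]);return ce[i].round(1),st[i]
E
python3 - <<'E'
from h import *
o=load('scene');s=save('scene');print(s['state']['ee_pos'],s['state']['ft_force']);print(blue(o['color']),blue(s['color']))
v=np.array([.9975,.07])
h=np.array([.505,-.019])+.188*v
for t in(0,.1,.15,.2,.3,.5,.8,1.3):
    p=h-.2*np.cos(.35+t)*v;print(t,np.round(proj(s,[*p,.1+.2*np.sin(.35+t)]),1))
E
```

```text
[ 0.49260608 -0.02056309  0.15348427] [-24.08686869   3.56497952  10.84396569]
(array([315.8, 217.3]), array([297, 199,  37,  40, 318], dtype=int32)) (array([316.7, 214.4]), array([301, 193,  36,  39, 166], dtype=int32))
0 [315.6 219.6]
0.1 [318.7 213.8]
0.15 [320.5 211.1]
0.2 [322.5 208.5]
0.3 [327.2 203.6]
0.5 [339.  195.5]
0.8 [362.  188.7]
1.3 [409.1 194.5]
```

Contact is made and the bar is lifting (guard angle about 0.1), but the lean is stronger than needed. I'm easing the forward push and following the arc.

drive_tool:
  series:
    - [[0,0,0.6],0]
    - [[0.05,0,0.6],0]
    - [[0.2,0,0.6],0]
    - [[0.35,0,0.6],0]
    - [[0.4,0,0.6],0]
    - [[0.4,0.1,0.55],0]
    - [[0.45,0,0.55],0]
    - [[0.45,0,0.55],0]
    - [[0.45,0.1,0.5],0]
    - [[0.5,0,0.5],0]

```text
time: 15.65
ee_pos: [0.53, -0.0193, 0.2119]
eef_rot: [-0.036, 0.999, 0.0, -0.001]
ft_force: [-4.7, 0.7, 3.3]
width: 0.0004
grip_force: 1.8
```

Run:
```python
from h import *
s=save('scene');print(s['state']['ee_pos'],s['state']['ft_force']);print(blue(s['color']))
c=save('top')
b=cv2.resize(s['color'][130:290,240:450],None,fx=3.8,fy=3.8,interpolation=3)[:,:,::-1]
cv2.imwrite('pics/g2.png',b)
```

```text
[ 0.52997821 -0.01928687  0.21186087] [-4.7494057   0.70556094  3.29130161]
(array([332.6, 199.2]), array([316, 179,  36,  38, 188], dtype=int32))
```

View pics/g2.png

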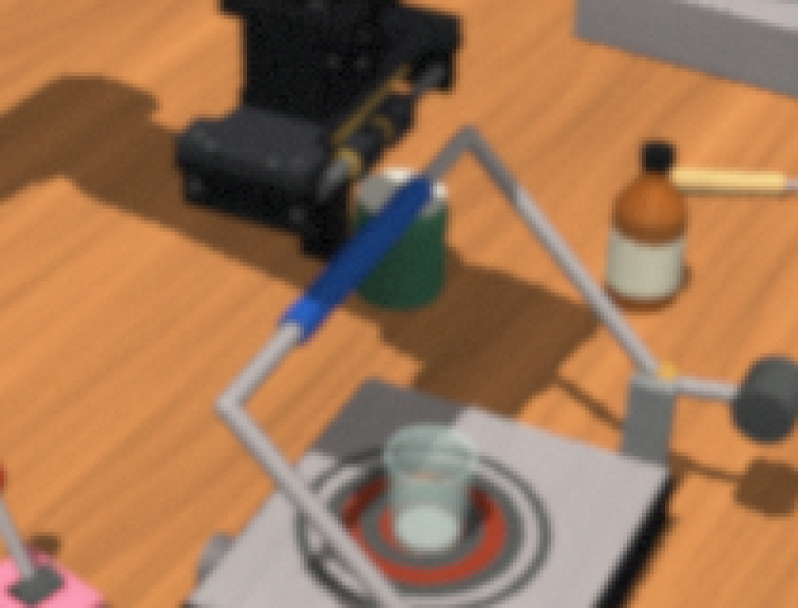

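The bar is riding on the fingertips at a guard angle of about 0.4 with a force of about 5 N, and the beaker stands undisturbed. I'll keep following the arc past balance.

drive_tool:
  series:
    - [[0.5,0,0.5],0]
    - [[0.5,0.1,0.5],0]
    - [[0.55,0,0.45],0]
    - [[0.55,0,0.45],0]
    - [[0.55,0.1,0.4],0]
    - [[0.6,0,0.4],0]
    - [[0.6,0,0.4],0]
    - [[0.6,0.1,0.35],0]
    - [[0.6,0,0.35],0]
    - [[0.6,0,0.3],0]

```text
time: 17.0
ee_pos: [0.5873, -0.0163, 0.2524]
eef_rot: [-0.036, 0.999, 0.0, 0.0]
ft_force: [-0.2, -0.2, 0.2]
width: 0.0004
grip_force: 0.0
```

Run:
```python
from h import *
s=save('scene');print(s['state']['ee_pos'],s['state']['ft_force']);print(blue(s['color']))
```

```text
[ 0.58730903 -0.01626557  0.25239054] [-0.17269401 -0.16636162  0.16295909]
(array([360. , 191.2]), array([344, 168,  36,  41, 226], dtype=int32))
```

The force is zero at an angle of about 0.8, so the guard is tipping by itself. I'm backing away towards the robot.

drive_tool:
  series:
    - [[-0.5,0,0.2],0]
    - [[-1,0,0.5],0]
    - [[-2,0,1],0]
    - [[-3,0,1],0]
    - [[-3,0,1],0]
    - [[-3,0,1],0]
    - [[-2,0,0],0]
    - [[0,0,0],0]
    - [[0,0,0],0]
    - [[0,0,0],0]

```text
time: 18.3
ee_pos: [0.4422, -0.0163, 0.2989]
eef_rot: [-0.036, 0.999, -0.0, -0.0]
ft_force: [0.5, -0.4, 0.2]
width: 0.0003
grip_force: 0.0
```

drive_tool:
  series:
    - [[0,0,0],0]
    - [[0,0,0],0]
    - [[0,0,0],0]
    - [[0,0,0],0]
    - [[0,0,0],0]
    - [[0,0,0],0]
    - [[0,0,0],0]
    - [[0,0,0],0]
    - [[0,0,0],0]
    - [[0,0,0],0]

```text
time: 19.55
ee_pos: [0.4419, -0.0163, 0.2992]
eef_rot: [-0.036, 0.999, 0.0, -0.0]
ft_force: [0.6, 0.1, 0.1]
width: 0.0003
grip_force: 0.0
```

Run:
```python
from h import *
for _ in range(2):
  s=save('scene');print(s['state']['time'],s['state']['ft_force'],blue(s['color'])[0],reds(s['color']))
```

```text
19.55 [0.5689373  0.05140498 0.12522551] [409.  192.1] [(np.int32(46), array([235.5, 255.8])), (np.int32(65), array([130.2, 301.7])), (np.int32(69), array([223.8, 310.2])), (np.int32(76), array([171.6, 329.8]))]
19.6 [ 0.68685089 -0.27531654 -0.03497918] [409.  192.1] [(np.int32(45), array([235.5, 255.8])), (np.int32(64), array([130.2, 301.7])), (np.int32(69), array([223.8, 310.1])), (np.int32(76), array([171.6, 329.8]))]
```

The guard is at rest on its stop (bar at (409,192), predicted (409,194)), the lever is still off, and the robot touches nothing.

```bash
python3 -c "
from bench import r
print(r.close_job())"
```

```text
the job is handed in; nothing more can be done
None
```

The lever was pushed to off first, then the guard bar was raised past balance and rested on its stop when I handed the job in at about 20 s; the tool can only point straight down, so I pushed the bar forward and up with upright shut fingertips (peak about 27 N) rather than slanted ones, the first switch pass missed just above the ball, and I saw no bystander disturbed but took no final picture of them.

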